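Slide the rabbit bowl to its dryer and hold the spring lever at the third click

ROBOT

A 7-joint arm with a two-finger parallel gripper is mounted at the origin on the work surface. World frame = base frame: x ahead of the robot, y to its left, z up, the work surface at z = 0. Lengths are in mm, angles in rad, forces in N, time in s.
With the tool pointing down it reaches from about 400 to 875 mm from the base axis. Payload 4.4 kg.
Tool frame: the origin (TCP) lies midway between the tips of the shut fingers; the grasp point (between the pads) lies ctrl.grip_depth behind it (ctrl.grip_depth is the distance from the TCP to the grasp point, in mm); z points along the fingers, y is the line along which they close (so a half turn about z gives the same grasp; the last joint's range is limited). The gripper opens to 85 mm and grips with 20 to 120 N. Pads are 22 mm wide; open, the fingers measure 114 mm over their backs; the gripper's body (76 mm by 85 mm) begins 54 mm behind the grasp point. The pads swing forward as they close: fully open they stand 13 mm farther back than shut.
Start: joints at [1.067, 0.628, 0.038, 1.517, -0.027, 0.996, -0.02], TCP at [275.596, -588.698, 191.413] pointing down, gripper open.
Joint ranges: [-3.06, 3.06], [-0.37, 2.12], [-1.25, 1.32], [0.18, 2.47], [-1.1, 4.24], [0.23, 1.98], [-2.94, 2.94]. Speed limits (rad/s): [2.57, 2.57, 3.14, 3.14, 3.14, 3.14, 3.14].

INTERFACE

Orientations are given as [roll, pitch, yaw] about the fixed x, y, z axes, in that order (R = Rz(yaw) Ry(pitch) Rx(roll)).
In Python, from cell import ctrl gives the robot as it stands.
- The arm moves only by the tool carry_out, never from a script. Its argument "deltas" is one flat list of numbers, 7 for each row, row after row: the turn, a rotation vector about the tool's x, y, z in degrees, then the shift along the tool's x, y, z in m, then the closure, from -1 (fully open) to 1 (shut). In form: [wx, wy, wz, dx, dy, dz, claw, wx, wy, wz, dx, dy, dz, claw, ...]. A call has 1 to 12 rows; each row shifts and turns the commanded pose from where the row before left it, along the tool's axes as they then stand; what a row does not reach is not made up. A row lasts 1/8 s, in which the tool goes at most 62.5 mm and 10.7 degrees, less where a joint would pass 70% of its speed; a pose out of reach is approached as far as the arm can. A call with a gripper value outside its range is refused whole. The fingers move at their own pace and stop on an object; the grip force is fixed at half the most. Time passes only in rows, so rows that do not move let the fingers close. It gives the time, the measured TCP pose, the force, the opening and the grip force at its end, in the units of the state.
- ctrl.read_state(): the state, without advancing time (a new reading comes with each control period).
- ctrl.get_image(name): name is "side" or "top" or "wrist"; returns the picture (384x512x3 uint8, red, green, blue); there is no depth.
- ctrl.calibration(name): a dict with "mtx" (3x3 intrinsics, pixels), "distortion" ([k1, k2, p1, p2, k3] as OpenCV has them; the pictures are not rectified), "R" (3x3) and "t" (3): a world point X has camera coordinates R X + t. Camera axes: x right, y down, z forward; pixel columns grow to the right and rows downward; lengths in mm; the calibration is good to about 2 mm. A picture is of the moment at which its call begins: read the wrist's pose just before it. calibration takes no time and is no camera call; for the wrist camera it gives the pose at the moment of the call.
- ctrl.finish_job(): hands the job in; it is judged then, once.
The state is a dict: "clock": time; "qpos": joint angles; "qd": joint speeds; "tau": joint torques, N m; "eef_pos": TCP position; "tool_rot": TCP orientation; "force": force on the tool from outside, world axes, zero at the start; "torque": the same for the moment, N m; "width": finger opening in mm; "gripper_force": force on a finger pad.
Only numpy, scipy, OpenCV 4.12 (cv2) and the standard library are available. Lean on these libraries where they do the work, as an engineer would, in place of code of your own. Each camera call takes 0.05 s, during which the arm holds its last target. There are 200 camera calls.

TASK

The washed rabbit bowl stands in its waiting ring in front of the small cabinet. Without lifting or tipping it, slide it sideways along the shelf until it stands inside the ring mark in front of the bowl dryer's grille and leave it standing there; then press the dryer's spring lever down with the fingertips past its first two clicks to the third, near the bottom of its travel, and hold it there against its spring: the program finishes while still holding the lever down. Leave the cabinet door shut and everything else on the shelf where it is.

Things in the scene. Friction and masses are not known exactly. Their poses are not given: they have to be found in the camera images.
- bowl: White ceramic rabbit bowl, round and open-topped, about 0.45 kg: outer diameter 120 mm at the rim and 108 mm at the foot, 50 mm high, wall 9 mm thick (the rim can be pinched from above, one finger inside), inner floor 8 mm above the shelf. Origin: centre of its underside; z up. It slides freely on the shelf top (height 0).
- dry_spot (a point): Centre of the dark ring mark (136 mm inside, 144 mm outside diameter, flat on the shelf) in front of the dryer's grille; the bowl has to end here. Axes as the dryer's. An identical ring lies in front of the cabinet, where the bowl starts; dryer and cabinet may have changed sides.
- dryer: Bowl dryer: fixed grey plastic fan box 130 mm deep (x) x 210 mm wide (y) x 140 mm high, with a carrying handle on top to 164 mm (seen only). Origin: centre of its underside; its front with grille and lever faces its -x, which points roughly to the robot. In its frame the ring centre is at (-175, 35, 0) mm and the lever pad's top centre at (-98, -70, 142) mm with the lever up.
- lever (a joint): Lever travel in m: 0 = up (released), grows as it is pressed straight down. Clicks (detents) at 0.014, 0.028 and 0.042, a stiff ridge before each (the last at 0.035), hard stop at 0.046. It takes about 3.5 N to start it, up to 10 N just before the last ridge, then 4 N at 0.039 and 8 N at 0.042 (third click); it springs fully up when let go from any click.
- lever_pad: Black plastic pad of the lever, on the dryer's front face, 36 mm (x) x 34 mm (y) x 10 mm thick, sticking out 15 to 51 mm from the face. Origin: centre of its top face, 142 mm above the shelf when up and 100 mm at the third click; axes as the dryer's. Press on its top from above.
- cabinet: Small plywood cabinet with a swing door, 140 mm deep (x) x 200 mm wide x 170 mm high, fixed; a door knob reaches about 45 mm in front of its face. Origin: centre of its underside, front to its -x. The waiting ring's centre is at (-190, 0, 0) mm in its frame. Leave alone.
- cabinet_door0 (a joint): Cabinet door angle, rad: 0 = shut. Leave shut.
- jar: Clear plastic pellet jar with a green twist cap, diameter 68 mm, 130 mm high, standing between dryer and cabinet. Origin: centre of its underside. Leave alone.
- comb: Stainless steel grooming comb, 160 x 32 x 5 mm, lying flat on the left. Origin: middle, underside. Leave alone.
- chew_block: Wooden chew block 60 x 45 x 40 mm in front of the jar, between dryer and cabinet. Origin: centre of its underside. Leave alone.
- scoop: Grey plastic litter scoop, 250 mm long, 104 mm wide, on the left beyond the comb. Origin: where the handle meets the pan, underside. Leave alone.
- brush: Wooden brush lying on the right, about 200 mm long. Leave alone.
- spray: White plastic bottle, diameter 60 mm, 170 mm high, back left. Leave alone.
- mug: Steel mug, diameter 80 mm, 90 mm high, back right. Leave alone.
Not all that is in view belongs to the job. Of the things shaped like the bowl, the white one is meant.

How it is judged:
By the outcome, as a careful person would: the job done as asked, in the order asked, and still so for the second after the job is handed in, while the arm keeps its last pose, push and grip.
It also fails if it takes over 59 s, if anything falls off the work surface, if the arm or the gripper's body presses on something with over 40 N, if the wrist force passes 120 N, or if a joint passes its speed limit or range.

## Working session

There is one attempt and no reset: what is moved stays moved. The work goes in short steps, Python scripts to look and compute and a tool call to move; the robot and the scene stay as the last step left them, time stands still between calls to the robot, and variables do not carry over. Pictures are saved under pics/ and viewed, at most 10 in all, crops included, and the job is handed in when it is done.

Besides the shell and the picture viewer there is one more tool, called as name(argument=value, ...) on one line, values as JSON. carry_out: Moves the arm, as the interface text tells. Its arguments: {"type":"object","properties":{"deltas":{"type":"array"}},"required":["deltas"]}

```bash
mkdir -p pics
python3 - <<'E'
from cell import ctrl
import cv2, numpy as np
print(ctrl.read_state(), ctrl.grip_depth)
for n in ("top","side"):
    im=ctrl.get_image(n); cv2.imwrite(f"pics/{n}0.png",im[...,::-1])
    c=ctrl.calibration(n); print(n,{k:np.round(v,3).tolist() for k,v in c.items()})
a=cv2.imread("pics/top0.png")
cv2.imwrite("pics/top0b.png",cv2.resize(a,(800,600),interpolation=cv2.INTER_CUBIC))
E
```

```text
{'clock': 0.0, 'qpos': array([ 1.06719557,  0.6293779 ,  0.03839987,  1.51838965, -0.02698428,
        0.99630603, -0.0200029 ]), 'qd': array([-0.00211592, -0.00063112, -0.00053318, -0.00070449, -0.00017774,
       -0.00126009, -0.00091143]), 'tau': array([ 1.45738418e-04, -5.63399971e+01,  1.22628573e+00, -1.93443310e+01,
        1.10959390e-02,  1.05764242e-02,  1.22501604e-05]), 'eef_pos': array([ 275.30339549, -588.02171721,  190.46089913]), 'tool_rot': array([-3.13962863e+00,  1.66114238e-05,  4.37839992e-01]), 'force': array([ 0.0107692 , -0.06681235,  0.27973601]), 'torque': array([ 0.00271489, -0.09432799,  0.01838435]), 'gripper_force': 0.0, 'width': 85.58719352486156} 18.700000000000003
top {'mtx': [[498.352, 0.0, 266.094], [0.0, 498.352, 198.248], [0.0, 0.0, 1.0]], 'distortion': [-0.091, 0.0, 0.0, 0.0, 0.0], 'R': [[0.016, -1.0, 0.012], [-0.997, -0.016, -0.072], [0.073, -0.011, -0.997]], 't': [35.185, 516.935, 1573.064]}
side {'mtx': [[470.853, 0.0, 250.481], [0.0, 470.853, 189.208], [0.0, 0.0, 1.0]], 'distortion': [-0.195, 0.0, 0.0, 0.0, 0.0], 'R': [[-0.867, -0.498, -0.0], [-0.382, 0.665, -0.642], [0.32, -0.557, -0.766]], 't': [454.052, 235.695, 1481.409]}
```

View pics/top0b.png

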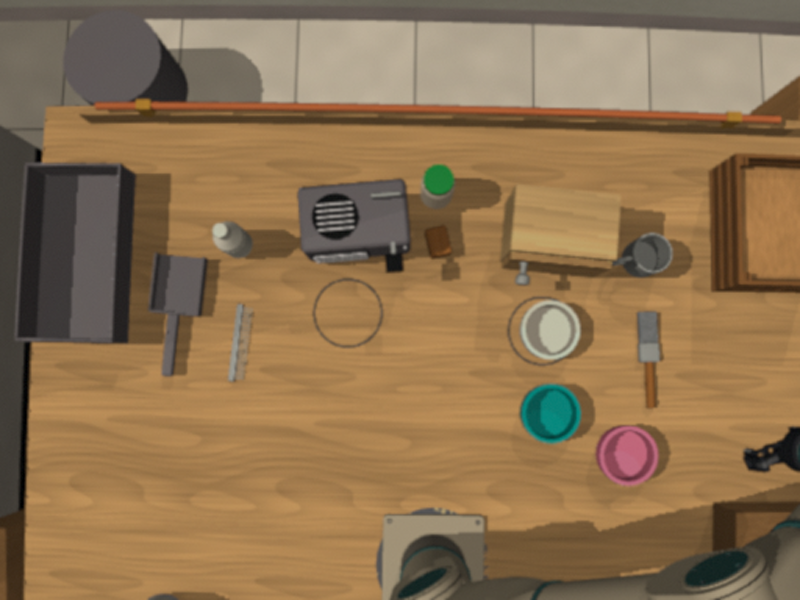

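View pics/side0.png

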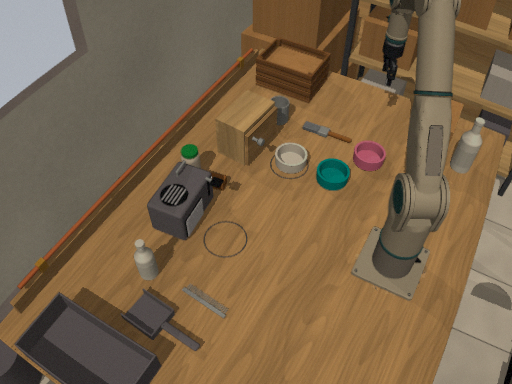

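The top view shows the white bowl at about (550,330) in the waiting ring, and the dry ring at (348,313) in the 800x600 picture. The dryer is on the left with its lever pad at about (394,260). The teal and pink bowls stand closer to the robot.

```bash
cat > h.py <<'E'
from cell import ctrl
import cv2, numpy as np
def proj(n,X,c=None):
    c=c or ctrl.calibration(n)
    return cv2.projectPoints(np.asarray(X,float).reshape(-1,1,3),cv2.Rodrigues(np.array(c["R"]))[0],np.array(c["t"],float),np.array(c["mtx"]),np.array(c["distortion"]))[0].reshape(-1,2)
def plane(n,uv,z,c=None):
    c=c or ctrl.calibration(n); R=np.array(c["R"]);t=np.array(c["t"])
    p=cv2.undistortPoints(np.asarray(uv,float).reshape(-1,1,2),np.array(c["mtx"]),np.array(c["distortion"])).reshape(-1,2)
    d=np.c_[p,np.ones(len(p))]@R; o=-R.T@t
    return (o+d*((z-o[2])/d[:,2])[:,None])[:,:2]
def warp(n,im,x,y,z,s=2,c=None):
    """view from above of plane z: row down = -x, column right = -y"""
    X,Y=np.meshgrid(np.arange(x[1],x[0],-1/s),np.arange(y[1],y[0],-1/s),indexing="ij")
    m=proj(n,np.stack([X,Y,0*X+z],-1),c).reshape(*X.shape,2).astype(np.float32)
    return cv2.remap(im,m[...,0],m[...,1],cv2.INTER_CUBIC)
E
python3 - <<'E'
from h import *
from scipy.optimize import minimize
im=cv2.imread("pics/top0.png"); si=cv2.imread("pics/side0.png")
k=.64
for n,p,z in (("dry",(348,313),0),("wait",(543,331),0),("bowl",(550,330),50),("pad",(394,260),142),("jar",(438,180),130),("chew",(438,241),40),("knob",(523,268),80)):
    print(n,plane("top",[np.array(p)*k],z).round(1))
a=np.linspace(0,2*np.pi,180)
def ringscore(n,img,x,y):
    g=img.astype(np.float32).mean(2)
    def f(r): 
        u=proj(n,np.c_[x+r*np.cos(a),y+r*np.sin(a),0*a]).astype(np.float32)
        return cv2.remap(g,u[:,0][None],u[:,1][None],cv2.INTER_LINEAR)[0]
    return np.clip(f(70)-.5*f(62)-.5*f(78),-40,15).mean()
for n,img in (("top",im),("side",si)):
  for nm,p in (("dry",(348,313)),("wait",(543,331))):
    q=plane("top",[np.array(p)*k],0)[0]
    best=min(((ringscore(n,img,q[0]+i,q[1]+j),q[0]+i,q[1]+j) for i in range(-14,15,2) for j in range(-14,15,2)))
    r=minimize(lambda v:ringscore(n,img,*v),best[1:],method="Nelder-Mead")
    print(n,nm,r.x.round(1),r.fun)
# bowl white mask rim ellipse
for n,img,c0 in (("top",im,(352,211)),("side",si,(291,156))):
    hsv=cv2.cvtColor(img,cv2.COLOR_BGR2HSV)
    m=((hsv[...,1]<60)&(hsv[...,2]>120)).astype(np.uint8)
    r=np.zeros_like(m); cv2.circle(r,c0,30,1,-1); m&=r
    cs=max(cv2.findContours(m,cv2.RETR_EXTERNAL,cv2.CHAIN_APPROX_NONE)[0],key=cv2.contourArea)
    w=plane(n,cs[:,0],50).astype(np.float32); (cx,cy),rad=cv2.minEnclosingCircle(w)
    print(n,"bowl",cx,cy,rad,cv2.fitEllipse(w))
c1=warp("top",im,(560,760),(0,300),142,2.6)
c2=warp("top",im,(400,780),(-330,-50),50,1.3)
cv2.imwrite("pics/c1.png",c1)
print(c1.shape)
E
```

```text
dry [[508.6 183.2]]
wait [[ 477.9 -221.1]]
bowl [[ 477.7 -226.5]]
pad [[601.1  87.6]]
jar [[759.9   5.8]]
chew [[655.5   0.8]]
knob [[ 598.2 -166.8]]
top dry [510.5 184.8] -28.675067901611328
top wait [ 482.7 -233.5] -18.339086532592773
side dry [514.5 183.9] -29.463315963745117Traceback (most recent call last):
  File "<stdin>", line 17, in <module>
  File "<stdin>", line 17, in <genexpr>
  File "<stdin>", line 13, in ringscore
  File "<stdin>", line 11, in f
  File "h.py", line 4, in proj
    c=c or ctrl.calibration(n)
           ~~~~~~~~~~~~~~~~^^^
ValueError: time passes only in moves, steps and waits
```

```bash
sed -i '2a from functools import lru_cache\n@lru_cache(None)\ndef cal(n): return ctrl.calibration(n)' h.py; sed -i 's/c or ctrl.calibration(n)/c or cal(n)/' h.py
python3 - <<'E'
from h import *
im=cv2.imread("pics/top0.png"); si=cv2.imread("pics/side0.png")
for n,img,c0 in (("top",im,(352,211)),("side",si,(291,156))):
    hsv=cv2.cvtColor(img,cv2.COLOR_BGR2HSV)
    m=((hsv[...,1]<60)&(hsv[...,2]>120)).astype(np.uint8)
    r=np.zeros_like(m); cv2.circle(r,c0,30,1,-1); m&=r
    cs=max(cv2.findContours(m,cv2.RETR_EXTERNAL,cv2.CHAIN_APPROX_NONE)[0],key=cv2.contourArea)
    w=plane(n,cs[:,0],50).astype(np.float32); (cx,cy),rad=cv2.minEnclosingCircle(w)
    print(n,"bowl",cx,cy,rad,cv2.fitEllipse(w))
c1=warp("top",im,(560,790),(0,300),142,2.6)
cv2.imwrite("pics/c1.png",c1)
E
```

```text
top bowl 479.5351867675781 -225.5889434814453 60.73128128051758 ((479.02337646484375, -226.08590698242188), (115.79849243164062, 118.38911437988281), 14.42495346069336)
side bowl 475.2047119140625 -209.95237731933594 74.840087890625 ((477.6407165527344, -212.30615234375), (110.98318481445312, 149.9135284423828), 19.55135154724121)
```

View pics/c1.png

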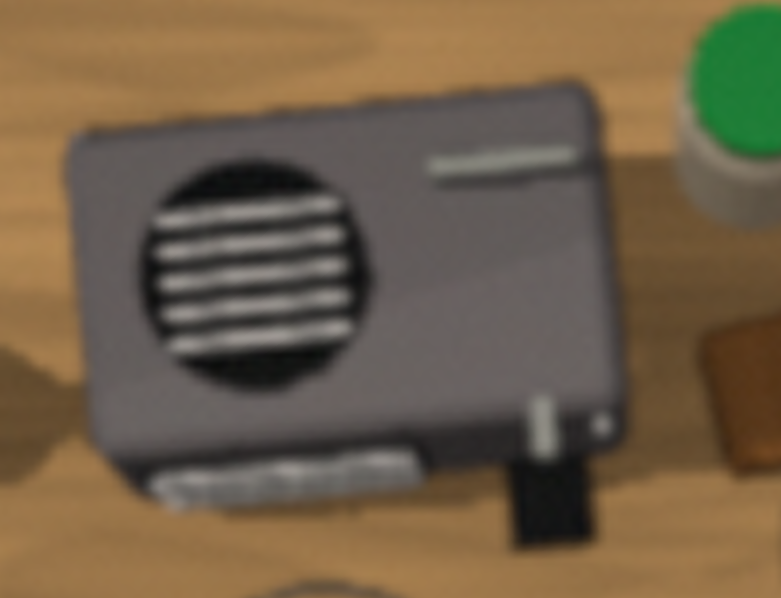

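The rectified crop at z=142 shows the lever pad centred at about pixel (552,503), which is world (597,88). The dryer's back edge gives a yaw of about 0.089 rad. From the ring at about (512,184), this puts the pad at about (598,87), so the two agree. The bowl is at about (479,-226).

I'll cage the bowl from inside with partly open fingers and drag it, so it can't be lifted.

carry_out(deltas=[0,0,9.9,0,0,0,-0.2,0,0,9.9,0,0,0,-0.2,0,0,9.9,0,0,0,-0.2,0,0,0,0.019,-0.042,0,-0.2,0,0,0,0.019,-0.042,0,-0.2,0,0,0,0.019,-0.042,0,-0.2,0,0,0,0.019,-0.042,0,-0.2,0,0,0,0.019,-0.042,0,-0.2,0,0,0,0.019,-0.042,0,-0.2,0,0,0,0.019,-0.042,0,-0.2,0,0,0,0.019,-0.042,0,-0.2,0,0,0,0.019,-0.042,0,-0.2])

```text
clock: 1.6
eef_pos: [476.9, -224.2, 191.2]
tool_rot: [-3.141, 0.0, -0.081]
force: [0.2, -0.2, -0.2]
width: 51.3
gripper_force: 0.0
```

```bash
cat > st.py <<'E'
from h import *
def st():
    s=ctrl.read_state(); print({k:np.round(s[k],2).tolist() for k in ("clock","eef_pos","tool_rot","force","width","gripper_force")}); return s
def to(s,X):
    from scipy.spatial.transform import Rotation as R
    print("tool shift m",(R.from_euler("xyz",s["tool_rot"]).inv().apply(np.array(X)-s["eef_pos"])/1000).round(4))
E
python3 - <<'E'
from st import *
s=st(); to(s,(479,-226,190))
c=ctrl.calibration("wrist"); im=ctrl.get_image("wrist")[...,::-1]; cv2.imwrite("pics/w1.png",im)
import pickle; pickle.dump(c,open("w1.pkl","wb"))
E
```

```text
{'clock': 1.6, 'eef_pos': [476.89, -224.2, 191.21], 'tool_rot': [-3.14, 0.0, -0.08], 'force': [0.18, -0.19, -0.2], 'width': 51.26, 'gripper_force': 0.0}
tool shift m [0.0022 0.0016 0.0012]
```

View pics/w1.png

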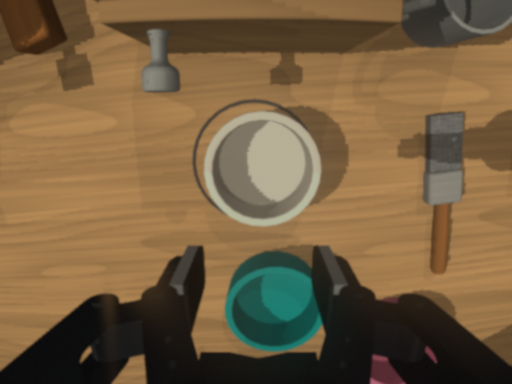

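The wrist picture shows the bowl rim centred at about (262,168) inside the waiting ring. The fingers are at about (190,270) and (325,270). I'll fit the rim.

Run:
```python
from h import *
import pickle; c=pickle.load(open("w1.pkl","rb")); im=cv2.imread("pics/w1.png")
hsv=cv2.cvtColor(im,cv2.COLOR_BGR2HSV)
m=((hsv[...,1]<60)&(hsv[...,2]>100)).astype(np.uint8); r=np.zeros_like(m); cv2.circle(r,(262,168),66,1,-1); m&=r
cs=max(cv2.findContours(m,cv2.RETR_EXTERNAL,cv2.CHAIN_APPROX_NONE)[0],key=cv2.contourArea)
w=plane("wrist",cs[:,0],50,c).astype(np.float32); print(cv2.minEnclosingCircle(w),cv2.fitEllipse(w))
print("finger mid",plane("wrist",[(262,168),(190,250),(325,250)],50,c), "tcp px",proj("wrist",[[476.9,-224.2,191.2],[476.9,-224.2,50]],c))
print("waiting ring", plane("wrist",[(194,165),(250,100)],0,c))
```

```text
((482.6186828613281, -228.7100830078125), 59.6246452331543) ((482.0514831542969, -229.2935333251953), (116.10113525390625, 116.96478271484375), 37.30356979370117)
finger mid [[ 485.12803106 -229.45897   ]
 [ 401.04125423 -144.14683481]
 [ 389.16595713 -290.98102901]] tcp px [[256.9855383  229.31737998]
 [257.44705583 176.38277749]]
waiting ring [[ 485.03385649 -150.83668207]
 [ 552.14767234 -222.0134042 ]]
```

carry_out(deltas=[0,0,0,0.005,0.0035,0,-0.2,0,0,0,0,0,0.03,-0.2,0,0,0,0,0,0.03,-0.2,0,0,0,0,0,0.03,-0.2,0,0,0,0,0,0.02,-0.2,0,0,0,0,0,0.015,-0.2,0,0,0,0,0,0.015,-0.2,0,0,0,0,0,0.012,-0.2,0,0,0,0,0,0.011,-0.2,0,0,0,0,0,0.01,-0.2,0,0,0,0,0,0,-0.2])

```text
clock: 3.02
eef_pos: [480.7, -229.3, 17.7]
tool_rot: [-3.141, 0.001, -0.08]
force: [-0.2, 0.6, -0.6]
width: 50.9
gripper_force: 0.0
```

carry_out(deltas=[0,0,0,0,-0.004,0,-0.2,0,0,0,0,-0.006,0,-0.2,0,0,0,0,-0.008,0,-0.2,0,0,0,0,-0.012,0,-0.2,0,0,0,0,-0.012,0,-0.2,0,0,0,0,-0.012,0,-0.2,0,0,0,0,-0.012,0,-0.2,0,0,0,0,-0.012,0,-0.2,0,0,0,0,-0.012,0,-0.2,0,0,0,0,-0.012,0,-0.2,0,0,0,0,-0.012,0,-0.2,0,0,0,0,-0.012,0,-0.2])

```text
clock: 4.53
eef_pos: [491.4, -103.2, 18.4]
tool_rot: [-3.142, -0.0, -0.081]
force: [-0.6, -0.2, 0.2]
width: 50.8
gripper_force: 0.0
```

carry_out(deltas=[0,0,0,0,-0.012,0,-0.2,0,0,0,0,-0.012,0,-0.2,0,0,0,0,-0.012,0,-0.2,0,0,0,0,-0.012,0,-0.2,0,0,0,0,-0.012,0,-0.2,0,0,0,0,-0.012,0,-0.2,0,0,0,0,-0.012,0,-0.2,0,0,0,0,-0.012,0,-0.2,0,0,0,0,-0.012,0,-0.2,0,0,0,0,-0.012,0,-0.2,0,0,0,0,-0.012,0,-0.2,0,0,0,0,-0.012,0,-0.2])

```text
clock: 6.02
eef_pos: [503.0, 40.3, 18.4]
tool_rot: [-3.142, -0.0, -0.081]
force: [0.0, -0.5, -0.2]
width: 51.2
gripper_force: 0.0
```

carry_out(deltas=[0,0,0,0,-0.012,0,-0.2,0,0,0,0,-0.012,0,-0.2,0,0,0,0,-0.012,0,-0.2,0,0,0,0,-0.012,0,-0.2,0,0,0,0,-0.012,0,-0.2,0,0,0,0,-0.012,0,-0.2,0,0,0,0,-0.012,0,-0.2,0,0,0,0,-0.012,0,-0.2,0,0,0,0,-0.012,0,-0.2,0,0,0,0,-0.01,0,-0.2,0,0,0,0,-0.008,0,-0.2,0,0,0,0,-0.006,0,-0.2])

```text
clock: 7.52
eef_pos: [513.5, 171.5, 18.4]
tool_rot: [3.142, 0.0, -0.08]
force: [-0.2, 0.2, 0.5]
width: 51.1
gripper_force: 0.0
```

```bash
cat > look.py <<'E'
from st import *
import sys
s=st(); im=ctrl.get_image("top")[...,::-1].copy(); cv2.imwrite(f"pics/{sys.argv[1]}.png",warp("top",im,(410,640),(40,300),0,2.6))
hsv=cv2.cvtColor(im,cv2.COLOR_BGR2HSV)
m=((hsv[...,1]<70)&(hsv[...,2]>110)).astype(np.uint8); r=np.zeros_like(m); u=proj("top",[[510,182,50]])[0].astype(int)
cv2.circle(r,tuple(map(int,u)),32,1,-1); m&=r
cs=np.vstack(cv2.findContours(m,cv2.RETR_EXTERNAL,cv2.CHAIN_APPROX_NONE)[0])
w=plane("top",cs[:,0],50).astype(np.float32); print("bowl",cv2.minEnclosingCircle(w),cv2.fitEllipse(w))
E
python3 look.py t2
```

```text
{'clock': 7.52, 'eef_pos': [513.55, 171.53, 18.42], 'tool_rot': [3.14, 0.0, -0.08], 'force': [-0.25, 0.22, 0.52], 'width': 51.09, 'gripper_force': 0.0}
bowl ((512.2880859375, 213.10340881347656), 86.16464233398438) ((514.1632690429688, 214.7311553955078), (113.90624237060547, 155.56785583496094), 82.8009033203125)
```

View pics/t2.png

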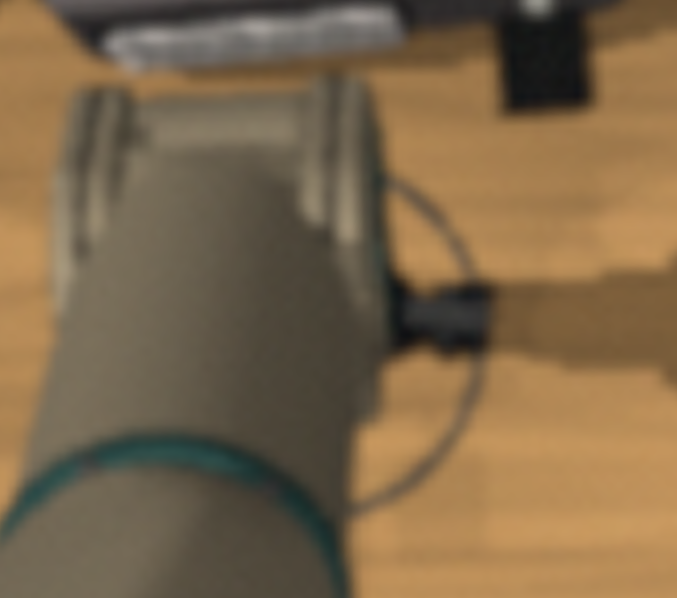

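The arm hides the bowl from above, and the dry ring's right side shows at about (470,340). I'll finish the slide, lift out and check with the wrist camera.

carry_out(deltas=[0,0,0,0,-0.005,0,-0.2,0,0,0,-0.001,-0.005,0,-0.2,0,0,0,-0.001,-0.004,0,-0.2,0,0,0,0,-0.003,0,-0.2,0,0,0,0,0,0,-0.2,0,0,0,0,0.004,0,-0.2,0,0,0,0,0,-0.02,-0.2,0,0,0,0,0,-0.03,-0.2,0,0,0,0,0,-0.04,-0.2,0,0,0,0,0,-0.05,-0.2,0,0,0,0,0,-0.05,-0.2,0,0,0,0,0,0,-0.2])

```text
clock: 9.07
eef_pos: [515.4, 184.3, 212.3]
tool_rot: [-3.138, -0.007, -0.081]
force: [0.0, -0.4, 0.2]
width: 51.5
gripper_force: 0.0
```

```bash
cat > lw.py <<'E'
from st import *
import sys,pickle
s=st(); c=ctrl.calibration("wrist"); im=ctrl.get_image("wrist")[...,::-1].copy()
pickle.dump((s,c),open(sys.argv[1]+".pkl","wb")); cv2.imwrite(f"pics/{sys.argv[1]}.png",im)
hsv=cv2.cvtColor(im,cv2.COLOR_BGR2HSV)
u=proj("wrist",[[512,184,50]],c)[0].astype(int)
m=((hsv[...,1]<60)&(hsv[...,2]>100)).astype(np.uint8); r=np.zeros_like(m); cv2.circle(r,tuple(map(int,u)),75,1,-1); m&=r
cs=max(cv2.findContours(m,cv2.RETR_EXTERNAL,cv2.CHAIN_APPROX_NONE)[0],key=cv2.contourArea)
w=plane("wrist",cs[:,0],50,c).astype(np.float32); print("bowl",cv2.minEnclosingCircle(w),cv2.fitEllipse(w))
E
python3 lw.py w2
```

```text
{'clock': 9.07, 'eef_pos': [515.44, 184.32, 212.33], 'tool_rot': [-3.14, -0.01, -0.08], 'force': [0.04, -0.41, 0.18], 'width': 51.46, 'gripper_force': 0.0}Traceback (most recent call last):
  File "lw.py", line 8, in <module>
    cs=max(cv2.findContours(m,cv2.RETR_EXTERNAL,cv2.CHAIN_APPROX_NONE)[0],key=cv2.contourArea)
ValueError: max() iterable argument is empty
```

View pics/w2.png

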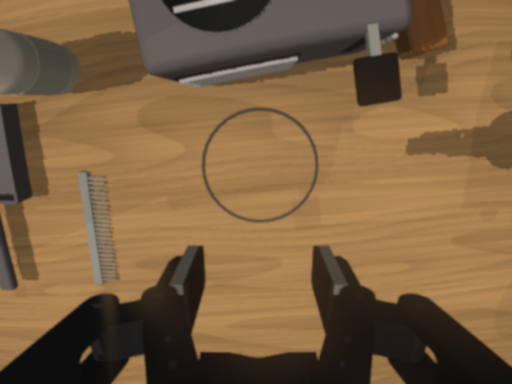

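The dry ring shows clearly at (260,164), but the bowl is missing. I need to find where it went.

Run:
```python
from st import *
t=ctrl.get_image("top")[...,::-1].copy(); s=ctrl.get_image("side")[...,::-1].copy()
cv2.imwrite("pics/t3.png",t);cv2.imwrite("pics/s3.png",s)
import pickle
_,c=pickle.load(open("w2.pkl","rb"))
print("dry ring",plane("wrist",[(260,164),(202,165),(318,165),(260,108),(260,221)],0,c).round(1).tolist())
print("pad",plane("wrist",[(355,58),(398,53),(401,99),(358,105)],142,c).round(1).tolist())
cv2.imwrite("pics/ts3.png",np.vstack([t[60:340],s[40:330]]))
```

```text
dry ring [[516.1, 182.0], [520.8, 253.0], [509.3, 111.3], [582.5, 176.7], [442.3, 187.9]]
pad [[615.1, 104.6], [617.0, 72.2], [583.6, 69.7], [581.1, 103.0]]
```

View pics/ts3.png

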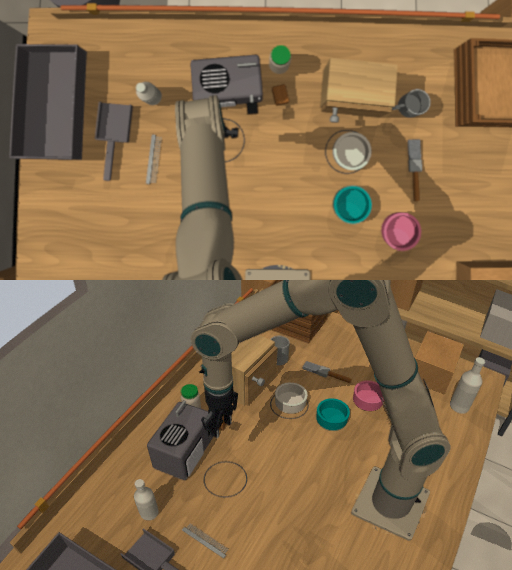

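Run:
```python
from st import *
s=st(); X=s["eef_pos"]
for n in ("top","side"): print(n,proj(n,[X,X+[0,0,100],[X[0],X[1],0]]).round(0).tolist())
t=cv2.imread("pics/t3.png"); v=cv2.imread("pics/s3.png")
for n,im in (("top",t),("side",v)):
    for p in proj(n,[X,X+[0,0,100]]): cv2.circle(im,tuple(map(int,p)),2,(0,0,255),-1)
z=lambda a:cv2.resize(a,None,fx=3,fy=3,interpolation=cv2.INTER_CUBIC)
cv2.imwrite("pics/ts4.png",np.hstack([z(t[130:310,180:310]),z(v[80:260,170:300])]))
b=[]
for nm in ("top0","t3"):
    im=cv2.imread(f"pics/{nm}.png"); hsv=cv2.cvtColor(im,cv2.COLOR_BGR2HSV)
    m=((hsv[...,1]<60)&(hsv[...,2]>120)).astype(np.uint8); r=np.zeros_like(m); cv2.circle(r,(352,211),30,1,-1); m&=r
    cs=max(cv2.findContours(m,cv2.RETR_EXTERNAL,cv2.CHAIN_APPROX_NONE)[0],key=cv2.contourArea)
    print(nm,cv2.fitEllipse(plane("top",cs[:,0],50).astype(np.float32)))
```

```text
{'clock': 9.22, 'eef_pos': [511.74, 183.76, 207.69], 'tool_rot': [3.14, 0.0, -0.08], 'force': [-0.53, -0.41, -0.11], 'width': 51.46, 'gripper_force': 0.0}
top [[217.0, 194.0], [214.0, 191.0], [223.0, 199.0]]
side [[223.0, 199.0], [221.0, 177.0], [226.0, 239.0]]
top0 ((479.02337646484375, -226.08590698242188), (115.79849243164062, 118.38911437988281), 14.42495346069336)
t3 ((478.2348327636719, -225.9769287109375), (114.51710510253906, 116.44739532470703), 27.15363121032715)
```

View pics/ts4.png

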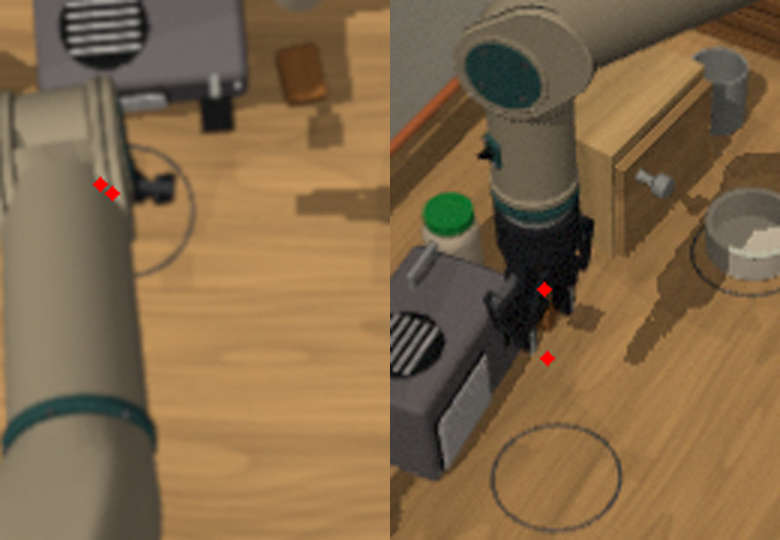

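The red dots mark the reported TCP. The fingertips in the side view, at about (525,350) and (570,310), sit clearly above the TCP dot at (547,358). The fingers may have passed over the rim, so I'll measure this discrepancy.

Run:
```python
from st import *
import pickle
s,c=pickle.load(open("w2.pkl","rb")); X=s["eef_pos"]
print("mtx",c["mtx"],"tcp cam",np.array(c["R"])@X+c["t"])
f=c["mtx"][0][0]; print("tip depth from 51.4mm gap of 109px:",f*51.4/109)
for z in (0,10,20,30,40,50,60):
    from math import sin,cos; a=s["tool_rot"][2]; ty=np.array([sin(a),-cos(a),0])
    P=[X+ty*25.7+[0,0,z],X-ty*25.7+[0,0,z]]
    print(z,proj("wrist",P,c).round(0).tolist(),proj("side",P).round(0).tolist())
```

```text
mtx [[326.5466187    0.         257.90573808]
 [  0.         326.5466187  199.07065139]
 [  0.           0.           1.        ]] tcp cam [ -0.5753305   18.10348596 195.04895767]
tip depth from 51.4mm gap of 109px: 153.98620367950457
0 [[300.0, 229.0], [214.0, 229.0]] [[227.0, 192.0], [216.0, 203.0]]
10 [[302.0, 236.0], [212.0, 236.0]] [[227.0, 190.0], [216.0, 201.0]]
20 [[304.0, 243.0], [209.0, 243.0]] [[227.0, 188.0], [216.0, 199.0]]
30 [[307.0, 251.0], [206.0, 251.0]] [[226.0, 186.0], [216.0, 197.0]]
40 [[310.0, 260.0], [203.0, 260.0]] [[226.0, 183.0], [216.0, 195.0]]
50 [[313.0, 270.0], [200.0, 270.0]] [[226.0, 181.0], [215.0, 192.0]]
60 [[316.0, 282.0], [196.0, 281.0]] [[226.0, 179.0], [215.0, 190.0]]
```

Run:
```python
import cv2
a=cv2.imread("pics/s3.png"); print(a.shape)
im=cv2.imread("pics/w2.png"); cv2.imwrite("pics/w2c.png",cv2.resize(im[220:384,130:390],None,fx=3,fy=3,interpolation=cv2.INTER_CUBIC))
```

```text
(384, 512, 3)
```

The gap in the wrist picture and the side view both put the open fingertips about 35 mm above the reported TCP. That means the fingers passed just over the rim, and the bowl has not moved (still (478,-226)). I'll go back and descend about 30 mm lower, watching the force.

carry_out(deltas=[0,0,0,0,0.02,0,-0.2,0,0,0,0,0.037,0,-0.2,0,0,0,0,0.037,0,-0.2,0,0,0,0,0.037,0,-0.2,0,0,0,0,0.037,0,-0.2,0,0,0,0,0.037,0,-0.2,0,0,0,0,0.037,0,-0.2,0,0,0,0,0.037,0,-0.2,0,0,0,0,0.037,0,-0.2,0,0,0,0,0.037,0,-0.2,0,0,0,0,0.037,0,-0.2,0,0,0,0.001,0.022,0,-0.2])

```text
clock: 10.72
eef_pos: [477.7, -229.9, 207.4]
tool_rot: [3.141, 0.003, -0.085]
force: [0.2, 0.2, -0.3]
width: 52.0
gripper_force: 0.0
```

carry_out(deltas=[0,0,0,0,0,0.03,-0.2,0,0,0,0,0,0.04,-0.2,0,0,0,0,0,0.04,-0.2,0,0,0,0,0,0.03,-0.2,0,0,0,0,0,0.02,-0.2,0,0,0,0,0,0.015,-0.2,0,0,0,0,0,0.01,-0.2,0,0,0,0,0,0,-0.2])

```text
clock: 11.72
eef_pos: [479.8, -226.6, 22.9]
tool_rot: [-3.141, 0.001, -0.081]
force: [-0.7, -0.7, 0.9]
width: 51.3
gripper_force: 0.0
```

Run:
```python
from st import *
s=st(); v=ctrl.get_image("side")[...,::-1].copy(); cv2.imwrite("pics/s5.png",v)
u=proj("side",[[480,-226,50]])[0].astype(int)
cv2.imwrite("pics/s5c.png",cv2.resize(v[u[1]-60:u[1]+40,u[0]-65:u[0]+65],None,fx=6,fy=6,interpolation=cv2.INTER_CUBIC))
```

```text
{'clock': 11.72, 'eef_pos': [479.75, -226.65, 22.93], 'tool_rot': [-3.14, 0.0, -0.08], 'force': [-0.68, -0.69, 0.89], 'width': 51.32, 'gripper_force': 0.0}
```

View pics/s5c.png

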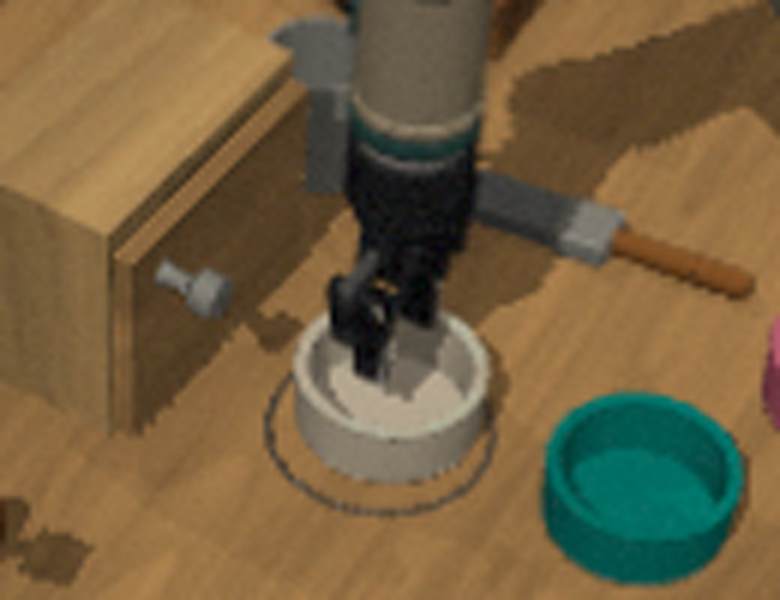

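The picture shows the fingertips, at about (370,375) and (425,325), centred over the bowl opening and roughly at rim height. That confirms the offset of about 32 mm, so I'll go 33 mm deeper.

carry_out(deltas=[0,0,0,0,0,0.008,-0.2,0,0,0,0,0,0.008,-0.2,0,0,0,0,0,0.008,-0.2,0,0,0,0,0,0.006,-0.2,0,0,0,0,0,0.003,-0.2,0,0,0,0,0,0,-0.2])

```text
clock: 12.52
eef_pos: [480.3, -226.5, -9.8]
tool_rot: [-3.141, 0.0, -0.081]
force: [0.2, 0.5, 0.6]
width: 51.7
gripper_force: 0.0
```

carry_out(deltas=[0,0,0,0,-0.003,0,-0.2,0,0,0,0,-0.003,0,-0.2,0,0,0,0,-0.004,0,-0.2,0,0,0,0,-0.004,0,-0.2,0,0,0,0,-0.005,0,-0.2,0,0,0,0,-0.006,0,-0.2])

```text
clock: 13.28
eef_pos: [482.6, -201.7, -9.5]
tool_rot: [3.141, -0.0, -0.081]
force: [-0.7, -2.8, 0.6]
width: 50.8
gripper_force: 1.3
```

Run:
```python
from st import *
s=st(); v=ctrl.get_image("side")[...,::-1].copy(); cv2.imwrite("pics/s6.png",v)
def bowl(img):
    hsv=cv2.cvtColor(img,cv2.COLOR_BGR2HSV); m=((hsv[...,1]<60)&(hsv[...,2]>110)).astype(np.uint8)
    r=np.zeros_like(m); cv2.circle(r,(286,161),34,1,-1); m&=r
    cs=np.vstack([k for k in cv2.findContours(m,cv2.RETR_EXTERNAL,cv2.CHAIN_APPROX_NONE)[0] if len(k)>25]); return cv2.boundingRect(cs)
print(bowl(cv2.imread("pics/s5.png")),bowl(v),proj("side",[[480,-226,50],[482,-206,50]]))
```

```text
{'clock': 13.28, 'eef_pos': [482.6, -201.67, -9.46], 'tool_rot': [3.14, -0.0, -0.08], 'force': [-0.67, -2.78, 0.65], 'width': 50.84, 'gripper_force': 1.28}
(275, 145, 32, 28) (273, 148, 33, 28) [[291.48679705 153.81779838]
 [288.54513578 157.02393762]]
```

The bowl is following: the drag force is 2.8 N, and it trails the tool by about 7 mm.

carry_out(deltas=[0,0,0,0,-0.012,0,-0.2,0,0,0,0,-0.012,0,-0.2,0,0,0,0,-0.012,0,-0.2,0,0,0,0,-0.012,0,-0.2,0,0,0,0,-0.012,0,-0.2,0,0,0,0,-0.012,0,-0.2,0,0,0,0,-0.012,0,-0.2,0,0,0,0,-0.012,0,-0.2,0,0,0,0,-0.012,0,-0.2,0,0,0,0,-0.012,0,-0.2,0,0,0,0,-0.012,0,-0.2,0,0,0,0,-0.012,0,-0.2])

```text
clock: 14.82
eef_pos: [494.0, -57.3, -9.6]
tool_rot: [-3.142, 0.0, -0.081]
force: [0.1, -3.1, 1.6]
width: 51.3
gripper_force: 1.6
```

carry_out(deltas=[0,0,0,0,-0.012,0,-0.2,0,0,0,0,-0.012,0,-0.2,0,0,0,0,-0.012,0,-0.2,0,0,0,0,-0.012,0,-0.2,0,0,0,0,-0.012,0,-0.2,0,0,0,0,-0.012,0,-0.2,0,0,0,0,-0.012,0,-0.2,0,0,0,0,-0.012,0,-0.2,0,0,0,0,-0.012,0,-0.2,0,0,0,0,-0.012,0,-0.2,0,0,0,0,-0.012,0,-0.2,0,0,0,0,-0.012,0,-0.2])

```text
clock: 16.32
eef_pos: [505.6, 86.3, -9.6]
tool_rot: [3.142, 0.0, -0.081]
force: [-0.5, -2.8, 1.7]
width: 51.3
gripper_force: 1.6
```

carry_out(deltas=[0,0,0,0,-0.012,0,-0.2,0,0,0,0,-0.012,0,-0.2,0,0,0,0,-0.012,0,-0.2,0,0,0,0,-0.012,0,-0.2,0,0,0,0,-0.012,0,-0.2,0,0,0,0,-0.01,0,-0.2,0,0,0,0,-0.01,0,-0.2,0,0,0,0,-0.008,0,-0.2,0,0,0,0,-0.006,0,-0.2,0,0,0,0,-0.005,0,-0.2,0,0,0,0,0,0,-0.2])

```text
clock: 17.7
eef_pos: [513.6, 185.1, -9.6]
tool_rot: [-3.141, 0.0, -0.08]
force: [0.4, -0.6, 0.6]
width: 51.0
gripper_force: 0.1
```

Run:
```python
from st import *
s=st(); v=ctrl.get_image("side")[...,::-1].copy(); cv2.imwrite("pics/s7.png",v)
a=np.linspace(0,2*np.pi,90,endpoint=False)
u=proj("side",[[512,182,25]])[0].astype(int); f=6
cr=cv2.resize(v[u[1]-50:u[1]+50,u[0]-65:u[0]+65],None,fx=f,fy=f,interpolation=cv2.INTER_CUBIC)
for p in proj("side",np.c_[513+60*np.cos(a),184+60*np.sin(a),0*a+50]): cv2.circle(cr,tuple(int(q) for q in (p-u+[65,50]+.5)*f),1,(0,0,255),-1)
cv2.imwrite("pics/s7c.png",cr)
```

```text
{'clock': 17.7, 'eef_pos': [513.56, 185.07, -9.63], 'tool_rot': [-3.14, 0.0, -0.08], 'force': [0.36, -0.56, 0.58], 'width': 51.01, 'gripper_force': 0.13}
```

View pics/s7c.png

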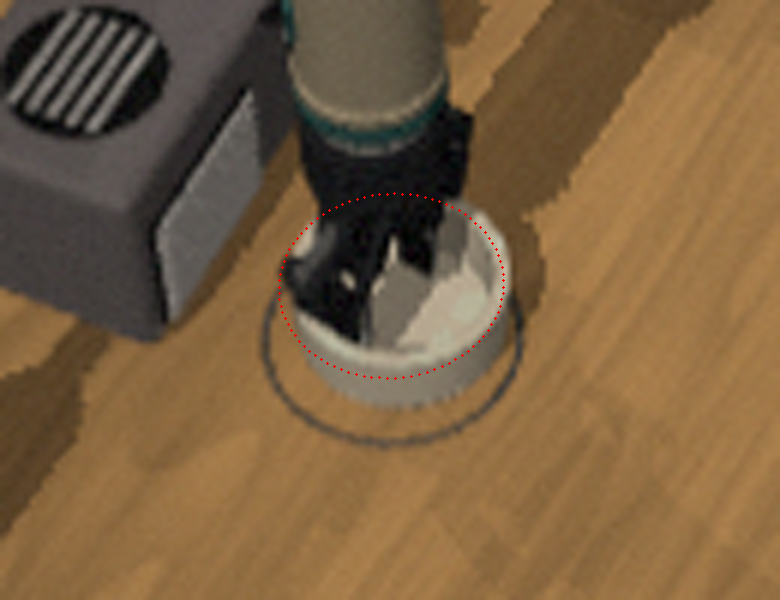

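The side view shows the bowl almost centred in the ring. Its rim's right edge is at (510,275), and the red target is about 9–10 mm further along +y. I'll finish the slide, back off to clear the wall, lift, and measure with the wrist camera.

carry_out(deltas=[0,0,0,0,-0.003,0,-0.2,0,0,0,0,-0.003,0,-0.2,0,0,0,0,-0.003,0,-0.2,0,0,0,0,0,0,-0.2,0,0,0,0,0.006,0,-0.2,0,0,0,0,0,-0.015,-0.2,0,0,0,0,0,-0.03,-0.2,0,0,0,0,0,-0.05,-0.2,0,0,0,0,0,-0.05,-0.2,0,0,0,0,0,-0.05,-0.2,0,0,0,0,0,-0.025,-0.2,0,0,0,0,0,0,-0.2])

```text
clock: 19.25
eef_pos: [515.2, 187.6, 213.4]
tool_rot: [-3.138, -0.005, -0.081]
force: [0.1, -0.0, -0.7]
width: 50.9
gripper_force: 0.0
```

carry_out(deltas=[0,0,0,0,0,0,1,0,0,0,0,0,0,1])

```text
clock: 19.5
eef_pos: [512.9, 187.0, 209.4]
tool_rot: [3.141, 0.002, -0.081]
force: [0.1, 0.2, 0.3]
width: 15.8
gripper_force: 0.0
```

```bash
cat > ring.py <<'E'
from h import *
from scipy.optimize import minimize
a=np.linspace(0,2*np.pi,180)
def ring(n,img,q,c=None):
    g=img.astype(np.float32).mean(2)
    def sc(v):
        def f(r):
            u=proj(n,np.c_[v[0]+r*np.cos(a),v[1]+r*np.sin(a),0*a],c).astype(np.float32)
            return cv2.remap(g,u[:,0][None],u[:,1][None],cv2.INTER_LINEAR)[0]
        return np.clip(f(70)-.5*f(62)-.5*f(78),-40,15).mean()
    b=min(((sc((q[0]+i,q[1]+j)),q[0]+i,q[1]+j) for i in range(-12,13,2) for j in range(-12,13,2)))
    r=minimize(sc,b[1:],method="Nelder-Mead"); return r.x.round(1),round(float(r.fun),1)
E
python3 lw.py w8
python3 - <<'E'
from ring import *
import pickle
s,c=pickle.load(open("w8.pkl","rb"));print("ring wrist",ring("wrist",cv2.imread("pics/w8.png"),(513,184),c))
im=cv2.imread("pics/w8.png"); m=(im.max(2)<45).astype(np.uint8); r=np.zeros_like(m)
u=proj("wrist",[[598,87,142]],c)[0]; print("pad px",u); cv2.circle(r,tuple(map(int,u)),35,1,-1); m&=r
k=max(cv2.findContours(m,cv2.RETR_EXTERNAL,cv2.CHAIN_APPROX_NONE)[0],key=cv2.contourArea)
print(cv2.minAreaRect(plane("wrist",k[:,0],142,c).astype(np.float32)))
E
```

```text
{'clock': 19.5, 'eef_pos': [512.89, 186.95, 209.38], 'tool_rot': [3.14, 0.0, -0.08], 'force': [0.15, 0.21, 0.28], 'width': 15.78, 'gripper_force': 0.0}
bowl ((512.7854614257812, 183.13999938964844), 59.98050308227539) ((512.2736206054688, 182.89566040039062), (115.95584869384766, 117.58145904541016), 0.6434139609336853)
ring wrist (array([500.6, 183.4]), -28.6)
pad px [383.54213926  75.75549483]
((600.6448364257812, 88.78921508789062), (31.65604591369629, 32.919952392578125), 3.2388057708740234)
```

Run:
```python
from ring import *
import pickle
s,c=pickle.load(open("w2.pkl","rb"));print("w2",ring("wrist",cv2.imread("pics/w2.png"),(513,184),c))
s,c=pickle.load(open("w8.pkl","rb")); im=cv2.imread("pics/w8.png")
# dark-ring pixels radially: for each direction find darkest point in r 62..80 about bowl centre, on the shelf plane
g=im.astype(np.float32).mean(2); C=(512.5,183); rr=np.arange(60,90,.5); out=[]
for t in np.arange(0,360,20):
    T=np.deg2rad(t); u=proj("wrist",np.c_[C[0]+rr*np.cos(T),C[1]+rr*np.sin(T),0*rr],c).astype(np.float32)
    p=cv2.remap(g,u[:,0][None],u[:,1][None],cv2.INTER_LINEAR)[0]; i=p.argmin(); out.append((int(t),float(rr[i]),int(p[i]),int(np.median(p))))
print(out)
```

```text
w2 (array([512.3, 183. ]), -39.7)
[(0, 69.5, 73, 112), (20, 69.5, 73, 110), (40, 69.5, 71, 114), (60, 69.5, 76, 121), (80, 69.0, 75, 124), (100, 71.0, 103, 124), (120, 60.0, 85, 123), (140, 60.5, 89, 124), (160, 64.5, 92, 121), (180, 60.5, 94, 122), (200, 60.0, 111, 127), (220, 84.5, 118, 123), (240, 79.0, 93, 98), (260, 71.5, 72, 82), (280, 70.0, 61, 84), (300, 69.5, 58, 82), (320, 69.5, 57, 87), (340, 69.5, 74, 115)]
```

The bowl is at (512.5,183) in the same image where the visible ring arc fits a centre within about 1 mm of it, so it is well placed. Next is the lever. The pad is at about (599,87). I'll press slightly forward of its centre, at x≈590, so the gripper body clears the dryer, and I'll match the dryer's yaw.

carry_out(deltas=[0,0,0,0.01,0.012,0,1,0,0,0,0.025,0.027,0,1,0,0,0,0.025,0.027,0,1,0,0,0,0.016,0.018,0,1,0,0,0,0.009,0.01,0,1,0,0,-4.9,0,0,0,1,0,0,-4.9,0,0,0,1,0,0,0,0,0,0.02,1,0,0,0,0,0,0.03,1,0,0,0,0,0,0.02,1,0,0,0,0,0,0.01,1,0,0,0,0,0,0,1])

```text
clock: 21.05
eef_pos: [590.7, 86.5, 130.0]
tool_rot: [3.142, 0.001, 0.09]
force: [-0.2, 0.0, 0.5]
width: 0.0
gripper_force: 0.0
```

Run:
```python
from st import *
s=st(); to(s,(590,87,125))
im=ctrl.get_image("side")[...,::-1].copy(); cv2.imwrite("pics/s9.png",im)
c=ctrl.calibration("wrist"); w=ctrl.get_image("wrist")[...,::-1].copy(); cv2.imwrite("pics/w9.png",w)
print(proj("wrist",[s["eef_pos"],s["eef_pos"]+[0,0,30]],c))
```

```text
{'clock': 21.05, 'eef_pos': [590.7, 86.54, 129.98], 'tool_rot': [3.14, 0.0, 0.09], 'force': [-0.24, 0.02, 0.51], 'width': 0.03, 'gripper_force': 0.0}
tool shift m [-0.0007 -0.0005  0.005 ]
[[256.90774854 229.64840401]
 [256.71373045 251.78556892]]
```

carry_out(deltas=[0,0,0,0,0,0.004,1,0,0,0,0,0,0.003,1,0,0,0,0,0,0.003,1,0,0,0,0,0,0,1])

```text
clock: 21.65
eef_pos: [590.8, 86.6, 120.1]
tool_rot: [3.142, 0.001, 0.09]
force: [-0.5, 0.3, -0.1]
width: -0.2
gripper_force: 0.0
```

carry_out(deltas=[0,0,0,0,0,0.003,1,0,0,0,0,0,0.003,1,0,0,0,0,0,0,1])

```text
clock: 22.02
eef_pos: [590.7, 86.6, 114.1]
tool_rot: [3.142, 0.001, 0.09]
force: [-0.0, 0.1, -0.1]
width: 0.0
gripper_force: 0.0
```

carry_out(deltas=[0,0,0,0,0,0.003,1,0,0,0,0,0,0.002,1,0,0,0,0,0,0,1])

```text
clock: 22.4
eef_pos: [590.8, 86.6, 109.2]
tool_rot: [3.142, 0.0, 0.09]
force: [-0.4, 0.2, 0.5]
width: 0.2
gripper_force: 0.0
```

carry_out(deltas=[0,0,0,0,0,0.002,1,0,0,0,0,0,0.002,1,0,0,0,0,0,0,1])

```text
clock: 22.78
eef_pos: [590.8, 86.6, 105.2]
tool_rot: [-3.142, 0.0, 0.09]
force: [-0.2, 0.7, 0.5]
width: -0.4
gripper_force: 0.0
```

carry_out(deltas=[0,0,0,0,0,0.002,1,0,0,0,0,0,0.002,1,0,0,0,0,0,0,1])

```text
clock: 23.15
eef_pos: [591.1, 86.7, 101.7]
tool_rot: [-3.141, -0.0, 0.09]
force: [-1.0, 0.5, 3.3]
width: -0.4
gripper_force: 1.8
```

Run:
```python
from st import *
s=st(); w=ctrl.get_image("wrist")[...,::-1].copy(); c=ctrl.calibration("wrist")
# dark profile around the pad and fingers, coarse text map of brightness
x0,x1,y0,y1=190,330,120,270
g=w.max(2)[y0:y1:6,x0:x1:4]; print("cols",x0,"step4 rows",y0,"step6")
for i,r in enumerate(g): print(y0+6*i,"".join("#" if v<30 else "+" if v<55 else "-" if v<95 else "." for v in r))
for zz in (142,130): print(proj("wrist",[[581,103,zz],[581,70,zz],[617,103,zz],[617,70,zz]],c).round(0).tolist())
```

```text
{'clock': 23.15, 'eef_pos': [591.05, 86.65, 101.68], 'tool_rot': [-3.14, -0.0, 0.09], 'force': [-0.99, 0.54, 3.33], 'width': -0.42, 'gripper_force': 1.81}
cols 190 step4 rows 120 step6
120 ...................................
126 ...................................
132 ...................................
138 ...................................
144 ...................................
150 ...................................
156 ..................................-
162 ...................................
168 ....................-..............
174 ...................................
180 ...................................
186 ...................................
192 ...................................
198 ...................................
204 .-.................................
210 ...-.....++++++++++++-----.........
216 ....-....++++++++++++-----.........
222 .....-...+++++++++++++----.........
228 ......-..++++++++++++++---.........
234 .......-.++++++++++++++---.........
240 .........++++++++++++++++-.........
246 ........-+++++---+---++++-.........
252 ........-+++++---+---++++-.........
258 ........-++++----+----++++.........
264 ........--+++----+----++++.........
[[222.0, 276.0], [289.0, 282.0], [226.0, 207.0], [298.0, 213.0]]
[[224.0, 265.0], [287.0, 270.0], [228.0, 199.0], [295.0, 205.0]]
```

Contact is at reported z≈101.7 with 3.3 N, and the image map shows the fingers centred on the pad. The third click should come at reported z≈59.5. I'll press in stages.

carry_out(deltas=[0,0,0,0,0,0.003,1,0,0,0,0,0,0.003,1,0,0,0,0,0,0.003,1,0,0,0,0,0,0.003,1,0,0,0,0,0,0,1])

```text
clock: 23.82
eef_pos: [591.1, 86.6, 89.2]
tool_rot: [3.142, -0.0, 0.09]
force: [-1.5, 1.4, 3.1]
width: -0.2
gripper_force: 1.6
```

carry_out(deltas=[0,0,0,0,0,0.003,1,0,0,0,0,0,0.003,1,0,0,0,0,0,0.003,1,0,0,0,0,0,0.003,1,0,0,0,0,0,0,1])

```text
clock: 24.45
eef_pos: [591.1, 86.6, 77.2]
tool_rot: [3.141, -0.0, 0.09]
force: [-0.0, 0.7, 2.8]
width: -0.2
gripper_force: 1.6
```

carry_out(deltas=[0,0,0,0,0,0.003,1,0,0,0,0,0,0.003,1,0,0,0,0,0,0.002,1,0,0,0,0,0,0,1])

```text
clock: 24.95
eef_pos: [591.1, 86.6, 69.9]
tool_rot: [-3.141, -0.0, 0.09]
force: [-2.4, -0.1, 8.8]
width: 0.3
gripper_force: 4.4
```

carry_out(deltas=[0,0,0,0,0,0.002,1,0,0,0,0,0,0.002,1,0,0,0,0,0,0.002,1,0,0,0,0,0,0,1])

```text
clock: 25.45
eef_pos: [591.1, 86.6, 63.4]
tool_rot: [-3.142, -0.0, 0.09]
force: [-0.9, 0.7, 4.4]
width: 0.1
gripper_force: 2.3
```

carry_out(deltas=[0,0,0,0,0,0.002,1,0,0,0,0,0,0,1])

```text
clock: 25.7
eef_pos: [591.1, 86.6, 61.5]
tool_rot: [-3.142, -0.0, 0.09]
force: [-1.1, 0.0, 5.5]
width: 0.1
gripper_force: 2.9
```

carry_out(deltas=[0,0,0,0,0,0.001,1,0,0,0,0,0,0,1])

```text
clock: 25.95
eef_pos: [591.1, 86.6, 60.7]
tool_rot: [-3.141, -0.0, 0.09]
force: [-0.7, -0.2, 6.9]
width: -0.3
gripper_force: 3.4
```

carry_out(deltas=[0,0,0,0,0,0.001,1,0,0,0,0,0,0,1,0,0,0,0,0,0,1])

```text
clock: 26.32
eef_pos: [591.1, 86.6, 59.9]
tool_rot: [-3.141, -0.0, 0.09]
force: [-1.6, -0.0, 8.2]
width: -0.1
gripper_force: 3.9
```

Run:
```python
from st import *
s=[ctrl.read_state()["force"][2]]; st()
n="side"
for n in ("side",): im=ctrl.get_image(n)[...,::-1].copy(); cv2.imwrite("pics/s10.png",im)
st()
```

```text
{'clock': 26.32, 'eef_pos': [591.11, 86.6, 59.92], 'tool_rot': [-3.14, -0.0, 0.09], 'force': [-1.62, -0.0, 8.21], 'width': -0.09, 'gripper_force': 3.9}
{'clock': 26.38, 'eef_pos': [591.1, 86.62, 59.92], 'tool_rot': [-3.14, -0.0, 0.09], 'force': [-1.52, -0.32, 6.58], 'width': 0.26, 'gripper_force': 3.9}
```

carry_out(deltas=[0,0,0,0,0,0.0008,1,0,0,0,0,0,0,1,0,0,0,0,0,0,1,0,0,0,0,0,0,1])

```text
clock: 26.88
eef_pos: [591.1, 86.6, 59.2]
tool_rot: [-3.141, -0.0, 0.09]
force: [-2.2, 0.5, 8.3]
width: 0.2
gripper_force: 4.3
```

Run:
```python
from st import *
st(); v=ctrl.get_image("side")[...,::-1].copy(); st()
hsv=cv2.cvtColor(v,cv2.COLOR_BGR2HSV); m=((hsv[...,1]<70)&(hsv[...,2]>100)).astype(np.uint8)
a=np.linspace(0,2*np.pi,90); P=np.r_[np.c_[512.5+60*np.cos(a),183+60*np.sin(a),0*a+50],np.c_[512.5+54*np.cos(a),183+54*np.sin(a),0*a]]
h=cv2.convexHull(proj("side",P).astype(np.float32)); r=np.zeros_like(m); cv2.fillConvexPoly(r,h.astype(int),1)
R=cv2.dilate(r,np.ones((17,17),np.uint8)); cs=max(cv2.findContours(m&R,cv2.RETR_EXTERNAL,cv2.CHAIN_APPROX_NONE)[0],key=cv2.contourArea)
print("bowl seen",cv2.boundingRect(cs),"expected",cv2.boundingRect(h))
```

```text
{'clock': 26.88, 'eef_pos': [591.1, 86.59, 59.22], 'tool_rot': [-3.14, -0.0, 0.09], 'force': [-2.19, 0.47, 8.34], 'width': 0.17, 'gripper_force': 4.3}
{'clock': 26.92, 'eef_pos': [591.06, 86.59, 59.22], 'tool_rot': [-3.14, -0.0, 0.09], 'force': [-1.63, -0.81, 8.19], 'width': 0.23, 'gripper_force': 4.3}
bowl seen (206, 216, 38, 36) expected (206, 214, 38, 39)
```

The bowl is where expected, and the lever is held at about 42.5 mm of travel with 8.3 N. I'm handing in.

```bash
python3 -c "
from cell import ctrl
print(ctrl.finish_job())"
```

```text
the job is handed in; nothing more can be done
None
```

The white bowl stands within about 1 mm of the centre of the dryer's ring, and I handed the job in at about 27 s with the lever held at the third click (about 42.5 mm of travel, 8.3 N); the first slide missed because the fingertips sit 30–40 mm above the reported TCP, so they passed over the rim without moving the bowl.

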